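# Spot-test a work lamp with its bayonet switch cap

## Robot

A 6-joint arm with a two-finger parallel gripper is mounted at the origin on a cart in front of the work surface, level with it; the furniture and walls round the work are solid. World frame = base frame: x ahead of the robot, y to its left, z up, the work surface at z = 0. Lengths are in m, angles in degrees, forces in N, time in s.
With the tool pointing down it reaches from about 0.3 to 1 m from the base axis. Payload 5.1 kg.
Tool frame: the origin (TCP) lies midway between the tips of the shut fingers; the grasp point (between the pads) lies 19 mm behind it; z points along the fingers, y is the line along which they close (so a half turn about z gives the same grasp; the last joint's range is limited). The gripper opens to 95 mm and grips with 3 to 60 N. Pads are 20 mm wide; open, the fingers measure 119 mm over their backs; the gripper's body (75 mm by 180 mm) begins 59 mm behind the grasp point.
Start: joints at [63.679, 7.093, 94.555, -0, 78.352, -4.733], TCP at [0.239, 0.604, 0.215] pointing down, gripper open.
Joint ranges: [-149.61, 149.61], [-58.7, 133.49], [1.44, 155.28], [-77.14, 257.14], [18.33, 153.61], [-166.67, 166.67]. Speed limits (degrees/s): [147.25, 147.25, 180, 180, 180, 180].

## Interface

Orientations are given as [roll, pitch, yaw] about the fixed x, y, z axes, in that order (R = Rz(yaw) Ry(pitch) Rx(roll)).
In Python, from workcell import arm, snapshot, camera_info gives the robot as it stands.
- The arm moves only by the shell command python3 -m crank 'ROWS' [FORCE]. ROWS is JSON, a list of rows, each a list of 7 numbers: the shift along the tool's x, y, z in m, then the turn, a rotation vector about the tool's x, y, z in degrees, then the finger opening in m, from 0 to 0.0951. A call has 1 to 5 rows; each row is the pose to reach, as a shift and turn from the pose commanded when the call began, along the tool's axes at that moment; what a row does not reach only later rows make up. A row lasts 1/10 s, in which the tool goes at most 50 mm and 8.59 degrees, less where a joint would pass 70% of its speed; a pose out of reach is approached as far as the arm can. A call with a gripper value outside its range is refused whole. The fingers move at their own pace and stop on an object; FORCE is the grip in N (left out, the last holds). Time passes only in rows, so rows that repeat a pose let the fingers close. It gives the time, the measured TCP pose, the force, the opening and the grip force at its end, in the units of the state.
- arm.get_state(): the state, without advancing time (a new reading comes with each control period).
- snapshot(name): name is "side" or "top" or "wrist"; returns (picture, depth): 400x640x3 uint8, red, green, blue; 400x640 float32, m along the optical axis (not along the pixel's ray), 0 where there is no reading.
- camera_info(name): a dict with "camera_matrix" (3x3 intrinsics, pixels), "rvec" (rotation vector, rad) and "tvec" (3), from world to camera coordinates, as OpenCV has them; the wrist camera has in their place "tool_from_camera" (4x4, takes a point from camera to tool coordinates, whose origin is the TCP and whose axes are the flange's). Camera axes: x right, y down, z forward; pixel columns grow to the right and rows downward; lengths in m; the calibration is good to about 2 mm. A picture is of the moment at which its call begins: read the wrist's pose just before it. camera_info takes no time and is no camera call.
- arm.job_done(): hands the job in; it is judged then, once.
The state is a dict: "time": time; "joint_positions": joint angles; "joint_vel": joint speeds; "effort": joint torques, N m; "ee_pos": TCP position; "ee_rot": TCP orientation; "wrist_force": force on the tool from outside, world axes, zero at the start; "wrist_torque": the same for the moment, N m; "grip_width": finger opening in m; "gripper_force": force on a finger pad.
Only numpy, scipy, OpenCV 4.12 (cv2) and the standard library are available. Lean on these libraries where they do the work, as an engineer would, in place of code of your own. Each camera call takes 0.05 s, during which the arm holds its last target. There are 200 camera calls.

## Task

The work lamp has been charging with its switch cap off and wants a quick test, which it cannot do on the charger: lift the lamp off the charging stand by its handle and set it down gently, upright, in the middle of the rubber mat, and let go of it. Then fit the loose switch cap fully home into the bayonet socket on top of the lamp and twist it clockwise half-way, from the first ridge on the rim to the middle one, where the lamp lights only as long as the cap is held against its return spring; do not turn on to the last ridge, where it clicks and stays locked on. Finish while still holding the cap at half-way, do not let go of it, and leave the other things on the bench where they are.

Things in the scene. Friction and masses are not known exactly. Their poses are not given: they have to be found in the camera images.
- lamp: battery work lamp, 0.45 to 0.7 kg: upright round lantern 120 mm high: rubber foot of 47 mm radius, white light tube behind a wire guard, grey collar of 42 mm radius with an open bayonet socket on top, D-shaped handle on one side. Origin: centre of its underside; z up; the handle points along its -x. At the start it stands in the charging stand, upright, handle roughly toward the robot.
- lamp_handle: the lamp's handle, fixed to it (same origin and axes as the lamp): an upright straight grip bar 18 mm wide (along the lamp's y) and 14 mm deep, 28 to 106 mm above the lamp's underside, its middle 82 mm from the lamp's axis, joined to the lamp by a level arm above and below
- handle_grip (a point): point on the handle's grip bar at which to pinch it from above, the fingers closing along the lamp's y: at -82 mm along the lamp's x, 75 mm above its underside; axes as the lamp's
- lamp_socket (a point): centre of the socket's mouth on the collar's top, 120 mm above the lamp's underside; axes as the lamp's. Hole of 27 mm radius in a 5 mm flange with two entry slots, 13 mm wide, toward the lamp's +x and -x (handle side), and a groove below. On the rim beside each slot three small white ridges: at the slot, 0.70 rad clockwise of it (half-way) and 1.40 rad clockwise (locked).
- cap: loose black switch cap, 54 mm high, 80 g, upright on the bench: plug of 25.5 mm radius, 20 mm long, tapered foot, two lugs 8 mm wide at +x and -x (to 33 mm radius, 7 to 12 mm up); above it a disc of 33.5 mm radius. Origin: centre of the foot. Same when turned half round. Goes in with its x along the lamp's x (play 0.08 rad); fully home its origin is 100 mm above the lamp's underside.
- cap_grip (a point): middle of the cap's upright grip bar, on the cap's axis, 44 mm above its foot; axes as the cap's. The bar is 50 mm long (along the cap's x, so over the lugs), 15 mm thick (along y) and 24 mm high, 30 to 54 mm above the foot; pinch it from above, the fingers closing along the cap's y.
- switch_ring (a joint): sprung ring in the lamp's socket, pushed round by the cap's lugs: rad, 0 at rest, grows as the cap turns clockwise seen from above. The cap turns 0.10 rad from the slots' middle before meeting it: half-way (cap at 0.70) reads 0.60. The spring (0.02 to 0.06 N m) turns the cap back when let go. From about 0.75 click balls resist; near 1.25 they snap behind the lugs and lock.
- mat: flat black rubber bench mat, 160 x 160 mm, 4 mm thick, fixed to the bench, empty; its rubber keeps the lamp from turning while the cap is twisted. Origin: centre of its underside. Mat and charging stand change places from start to start: one stands left, one right.
- charger: black charging stand, fixed: a block 130 (x) x 124 (y) x 20 mm with a round rim 9 mm high (51 mm inner radius) on top, in which the lamp's foot stands. Origin: centre of its underside.
- tape_measure: bystander: yellow tape measure 38 x 83 x 72 mm, lying behind and between mat and charging stand; leave alone
- carpenter_pencil: bystander: flat red pencil, 177 mm, on the bench in front of mat and charging stand; leave alone
- offcut_5: bystander: small softwood offcut 38 x 85 x 19 mm, left of the vise; leave alone
- battery_pack: bystander: black tool battery 118 x 79 x 57 mm, behind the vise; leave alone
Not all that is in view belongs to the job. Leave any pink or white look-alike of the cap alone.

How it is judged:
By the outcome, as a careful person would: the job done as asked, in the order asked, and still so for the second after the job is handed in, while the arm keeps its last pose, push and grip.
It also fails if it takes over 70 s, if anything falls off the work surface, if the arm or the gripper's body presses on something with over 40 N, if the wrist force passes 120 N, or if a joint passes its speed limit or range.

## Working session

There is one attempt and no reset: what is moved stays moved. The work goes in short steps, Python scripts to look and compute and a shell command to move; the robot and the scene stay as the last step left them, time stands still between calls to the robot, and variables do not carry over. Pictures are saved under pics/ and viewed, at most 10 in all, crops included, and the job is handed in when it is done.

```bash
mkdir -p pics; ls; cat > h.py <<'E'
import numpy as np, cv2
from scipy.spatial.transform import Rotation as R
from workcell import arm, snapshot, camera_info
def tool():
    s=arm.get_state(); return np.array(s["ee_pos"]), R.from_euler('xyz',s["ee_rot"],degrees=True).as_matrix()
def extr(name):
    "world_from_camera 4x4, K"
    c=camera_info(name);K=np.array(c["camera_matrix"]);T=np.eye(4)
    if name=="wrist":
        p,r=tool();T[:3,:3]=r;T[:3,3]=p;return T@np.array(c["tool_from_camera"]),K
    r=cv2.Rodrigues(np.array(c["rvec"],float))[0];t=np.array(c["tvec"]).ravel()
    T[:3,:3]=r.T;T[:3,3]=-r.T@t;return T,K
def shot(name,fn):
    T,K=extr(name);im,d=snapshot(name);cv2.imwrite(f"pics/{fn}.png",im[:,:,::-1]);np.savez(f"{fn}.npz",im=im,d=d,T=T,K=K)
    return im,d,T,K
def cloud(d,T,K):
    v,u=np.mgrid[:d.shape[0],:d.shape[1]]
    p=np.stack([(u-K[0,2])/K[0,0]*d,(v-K[1,2])/K[1,1]*d,d],-1)
    return p@T[:3,:3].T+T[:3,3]
def ray(T,K,u,v):
    return T[:3,3],T[:3,:3]@np.array([(u-K[0,2])/K[0,0],(v-K[1,2])/K[1,1],1])
def atz(T,K,u,v,z):
    o,r=ray(T,K,u,v);return o+r*(z-o[2])/r[2]
E
python3 - <<'E'
from h import *
a=shot("top","top0");b=shot("side","side0")
s=arm.get_state();print(s["ee_pos"],s["ee_rot"],s["time"]);print(a[2].round(3),a[3][0,0],b[2].round(3))
E
```

```text
pics
[0.23893368 0.60386876 0.21351194] [-1.79891975e+02 -8.69470685e-03  1.58412445e+02] 0.1
[[ 0.028 -0.989  0.148  0.392]
 [-0.999 -0.032 -0.024 -0.082]
 [ 0.029 -0.147 -0.989  1.132]
 [ 0.     0.     0.     1.   ]] 406.4772567453063 [[ 0.985 -0.112  0.131  0.41 ]
 [-0.171 -0.538  0.825 -0.984]
 [-0.023 -0.835 -0.549  0.705]
 [ 0.     0.     0.     1.   ]]
```

View pics/top0.png

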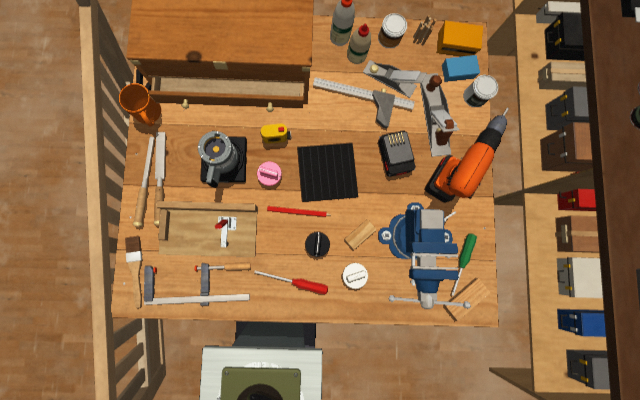

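View pics/side0.png

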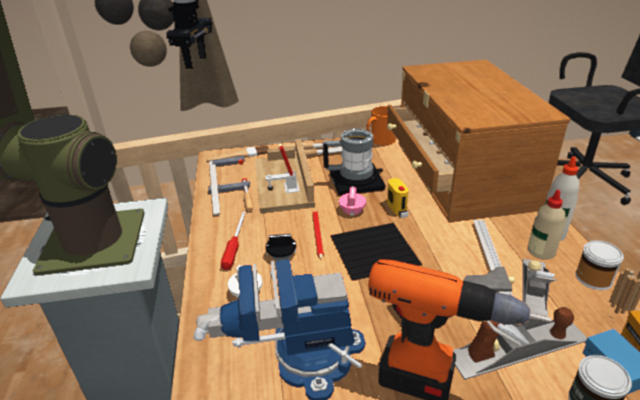

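The top view shows the lamp on the charger at (216,150), with its handle toward (210,175), and the mat at (328,172). There are three candidate caps: black (317,244), pink (269,174) and white (355,276). Black fits "loose black switch cap"; I'll confirm it in an enlarged crop.

```bash
python3 - <<'E'
from h import *
z=np.load("top0.npz");im,d,T,K=[z[k] for k in("im","d","T","K")]
P=cloud(d,T,K)
for n,(u,v) in dict(lampc=(216,150),handle=(210,172),cap=(317,244),tape=(275,131),mat=(328,172),bench=(290,260)).items(): print(n,P[v,u].round(4),d[v,u])
cr=lambda u,v,w=40:cv2.resize(im[v-w:v+w,u-w:u+w],(400,400),interpolation=cv2.INTER_CUBIC)
cv2.imwrite("pics/crop0.png",np.hstack([cr(217,155),cr(330,250)])[:,:,::-1])
print(camera_info("wrist")["tool_from_camera"],K)
E
```

```text
lampc [0.6574 0.1305 0.1157] 1.0393893
handle [0.5979 0.1403 0.124 ] 1.0221676
cap [ 0.4282 -0.137   0.0528] 1.0741667
tape [ 0.7293 -0.0147  0.0652] 1.103524
mat [ 0.6339 -0.1657  0.0038] 1.1538204
bench [ 0.3841 -0.0664  0.0005] 1.1176475
[[ 4.94733723e-04 -9.61000250e-01 -2.76547058e-01  7.80002989e-02]
 [ 9.99999412e-01  7.42382364e-04 -7.90810093e-04 -9.34752839e-04]
 [ 9.65272355e-04 -2.76546504e-01  9.61000052e-01 -1.70585185e-01]
 [ 0.00000000e+00  0.00000000e+00  0.00000000e+00  1.00000000e+00]] [[406.47725675   0.         307.61034754]
 [  0.         406.47725675 196.8445407 ]
 [  0.           0.           1.        ]]
```

View pics/crop0.png

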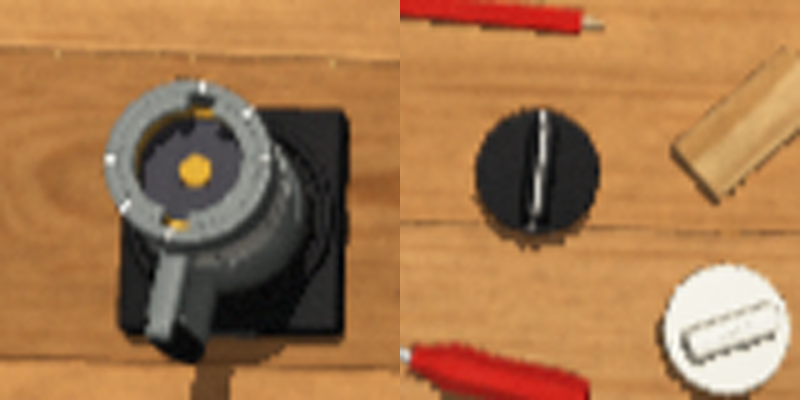

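The crop confirms it: the black cap is at (317,244) with its bar running roughly up and down the image. The pink and white ones are look-alikes. The lamp's slots lie at crop (203,97) and (178,222), so the handle side tilts about 11° to the lower left. Next I fit the positions from depth.

```bash
cat >> h.py <<'E'
def circ(p):
    A=np.c_[2*p[:,:2],np.ones(len(p))];s=np.linalg.lstsq(A,(p[:,:2]**2).sum(1),rcond=None)[0]
    return s[:2],np.sqrt(s[2]+s[:2]@s[:2])
def near(P,c,r,z0,z1):
    Q=P.reshape(-1,3);m=(np.hypot(*(Q[:,:2]-c).T)<r)&(Q[:,2]>z0)&(Q[:,2]<z1);return Q[m]
E
python3 - <<'E'
from h import *
for n in("top0","side0"):
    z=np.load(n+".npz");P=cloud(z["d"],z["T"],z["K"])
    q=near(P,[.66,.13],.15,.02,.2);h=np.histogram(q[:,2],np.arange(.02,.17,.004));print(n,[(round(b,3),a) for a,b in zip(*h)])
    c=near(P,[.66,.13],.07,.136,.15);print("collar",len(c),c.mean(0),np.median(c[:,2]),circ(c))
    hd=near(P,[.585,.145],.04,.115,.133);print("handle",len(hd),hd.min(0),hd.max(0),hd.mean(0))
    k=near(P,[.428,-.137],.05,.02,.036);print("disc",len(k),np.median(k,0),(k.min(0)+k.max(0))/2)
    k=near(P,[.428,-.137],.05,.045,.06)
    if len(k)>5: w,v=np.linalg.eigh(np.cov(k[:,:2].T));print("bar",len(k),k.min(0),k.max(0),k.mean(0),np.degrees(np.arctan2(v[1,1],v[0,1])))
    m=near(P,[.634,-.166],.15,.003,.006);r=cv2.minAreaRect((m[:,:2]*1000).astype(np.float32));print("mat",len(m),r,np.median(m,0))
E
```

```text
top0 [(np.float64(0.02), np.int64(215)), (np.float64(0.024), np.int64(135)), (np.float64(0.028), np.int64(290)), (np.float64(0.032), np.int64(78)), (np.float64(0.036), np.int64(25)), (np.float64(0.04), np.int64(18)), (np.float64(0.044), np.int64(29)), (np.float64(0.048), np.int64(89)), (np.float64(0.052), np.int64(160)), (np.float64(0.056), np.int64(51)), (np.float64(0.06), np.int64(46)), (np.float64(0.064), np.int64(212)), (np.float64(0.068), np.int64(156)), (np.float64(0.072), np.int64(16)), (np.float64(0.076), np.int64(15)), (np.float64(0.08), np.int64(19)), (np.float64(0.084), np.int64(66)), (np.float64(0.088), np.int64(37)), (np.float64(0.092), np.int64(33)), (np.float64(0.096), np.int64(36)), (np.float64(0.1), np.int64(32)), (np.float64(0.104), np.int64(44)), (np.float64(0.108), np.int64(36)), (np.float64(0.112), np.int64(78)), (np.float64(0.116), np.int64(285)), (np.float64(0.12), np.int64(197)), (np.float64(0.124), np.int64(138)), (np.float64(0.128), np.int64(63)), (np.float64(0.132), np.int64(69)), (np.float64(0.136), np.int64(337)), (np.float64(0.14), np.int64(329)), (np.fl
[... 2034 characters left out ...]
p.int64(0)), (np.float64(0.16), np.int64(0)), (np.float64(0.164), np.int64(0))]
collar 227 [0.65900741 0.12704405 0.13814608] 0.13818982320204254 (array([0.65892413, 0.12847686]), np.float64(0.03582552154070894))
handle 102 [0.57235647 0.12332713 0.11514995] [0.61918379 0.14931484 0.13107682] [0.5956309  0.13494469 0.12164382]
disc 367 [ 0.42858425 -0.1545592   0.02881933] [ 0.42939267 -0.14791118  0.027811  ]
bar 147 [ 0.40485724 -0.14902012  0.04504624] [ 0.45351954 -0.13270733  0.05713638] [ 0.42889453 -0.14229655  0.05102072] 175.84149094812534
mat 1362 ((617.728759765625, -153.6186065673828), (265.8760070800781, 219.654541015625), 85.38928985595703) [ 0.62296331 -0.16332093  0.00388672]
```

```bash
python3 -m crank '[[0,0,-0.05,0,0,0,0.09],[0,0,-0.1,0,0,0,0.09],[0,0,-0.12,0,0,0,0.09],[-0.04,-0.026,-0.12,0,0,0,0.09],[-0.08,-0.053,-0.12,0,0,0,0.09]]' && python3 -m crank '[[-0.04,-0.026,0,0,0,0,0.09],[-0.08,-0.052,0,0,0,0,0.09],[-0.12,-0.078,0,0,0,0,0.09],[-0.16,-0.104,0,0,0,0,0.09],[-0.2,-0.13,0,0,0,0,0.09]]' && python3 -m crank '[[-0.04,-0.026,0,0,0,0,0.09],[-0.08,-0.052,0,0,0,0,0.09],[-0.12,-0.078,0,0,0,0,0.09],[-0.16,-0.104,0,0,0,-5,0.09],[-0.188,-0.126,0,0,0,-11,0.09]]'; cat >> h.py <<'E'
def go(x,y,z,yaw):
    "print shift in tool axes and turn about tool z (deg) to reach pose, tool vertical with x-axis yaw"
    p,r=tool();Rt=R.from_euler('xyz',[180,0,yaw],degrees=True).as_matrix()
    print("shift",(r.T@(np.array([x,y,z])-p)).round(4),"turn",R.from_matrix(r.T@Rt).as_rotvec(degrees=True).round(2))
E
python3 - <<'E'
from h import *
s=arm.get_state();print(s["time"],s["ee_pos"],s["ee_rot"],np.round(s["wrist_force"],1))
shot("wrist","w1")
go(.56,.14,.33,170)
E
```

```text
time: 0.6
ee_pos: [0.2941, 0.5255, 0.3353]
ee_rot: [179.9, 0.0, 158.6]
wrist_force: [1.2, 0.0, 0.7]
grip_width: 0.0898
gripper_force: 0.0
time: 1.1
ee_pos: [0.4328, 0.3294, 0.3342]
ee_rot: [-180.0, -0.0, 158.4]
wrist_force: [1.2, 0.3, -0.1]
grip_width: 0.09
gripper_force: 0.0
time: 1.6
ee_pos: [0.5617, 0.1424, 0.3338]
ee_rot: [-180.0, -0.0, 169.6]
wrist_force: [-0.1, 0.2, -0.6]
grip_width: 0.0901
gripper_force: 0.0
1.6 [0.56166067 0.14242224 0.33382541] [-1.79964243e+02 -4.84969516e-02  1.69552782e+02] [-0.1  0.2 -0.6]
shift [0.0036 0.0007 0.0034] turn [-0.22  0.04 -0.45]
```

View pics/w1.png

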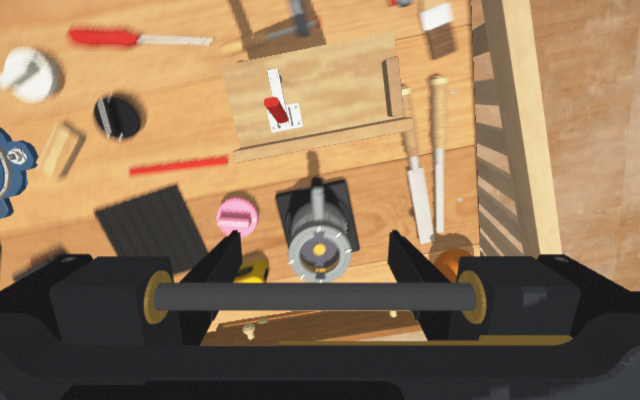

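The wrist view shows the lamp at (320,250) with its handle at about (318,195), almost along the image's vertical. The mat is at (152,230) and the black cap at (117,116). Now I measure them from the wrist depth.

```bash
python3 - <<'E'
from h import *
im,d,T,K=shot("wrist","w2");P=cloud(d,T,K);print(arm.get_state()["ee_pos"])
c=near(P,[.66,.13],.07,.134,.146);print("collar",len(c),np.median(c,0),circ(c))
c0=circ(c)[0]
hd=near(P,[.585,.143],.035,.118,.14);print("handle",len(hd),np.median(hd,0),hd.min(0),hd.max(0))
w,v=np.linalg.eigh(np.cov(hd[:,:2].T));print("yaw arm",np.degrees(np.arctan2(v[1,1],v[0,1])), "to centre",np.degrees(np.arctan2(*(c0-np.median(hd,0)[:2])[::-1])))
for n in ("w2","top0","side0"):
    z=np.load(n+".npz");im,d,T,K=[z[k] for k in("im","d","T","K")];P=cloud(d,T,K)
    m=(np.hypot(P[...,0]-.632,P[...,1]+.165)<.14)&(np.abs(P[...,2]-.002)<.012)&(im.max(2)<70)
    m=cv2.morphologyEx(m.astype(np.uint8),cv2.MORPH_OPEN,np.ones((5,5)));N,l,st,ce=cv2.connectedComponentsWithStats(m);i=1+st[1:,4].argmax()
    p=P[l==i];r=cv2.minAreaRect((p[:,:2]*1000).astype(np.float32));print(n,"mat",r,p.mean(0))
crop=cv2.resize(np.load("w2.npz")["im"][150:300,240:400],(640,600),interpolation=cv2.INTER_CUBIC)
cv2.imwrite("pics/w2c.png",crop[:,:,::-1])
E
```

```text
[0.5620212 0.1412757 0.3334272]
collar 1737 [0.65655776 0.13094833 0.14015765] (array([0.65832619, 0.13089416]), np.float64(0.035532550272966014))
handle 486 [0.59584731 0.14048321 0.12607444] [0.5711495  0.12997661 0.11802385] [0.61986156 0.15186228 0.13959606]
yaw arm 172.27096613891027 to centre -8.725482610062778
w2 mat ((634.211181640625, -162.52040100097656), (155.70733642578125, 158.19692993164062), 6.943098068237305) [ 0.62080083 -0.15728635  0.00476797]
top0 mat ((635.1582641601562, -163.22705078125), (158.60833740234375, 159.28549194335938), 6.5440449714660645) [ 0.63383335 -0.16231309  0.00364319]
side0 mat ((636.020751953125, -164.09591674804688), (157.92596435546875, 159.5862274169922), 6.09177303314209) [ 0.63194478 -0.16089313  0.00287461]
```

View pics/w2c.png

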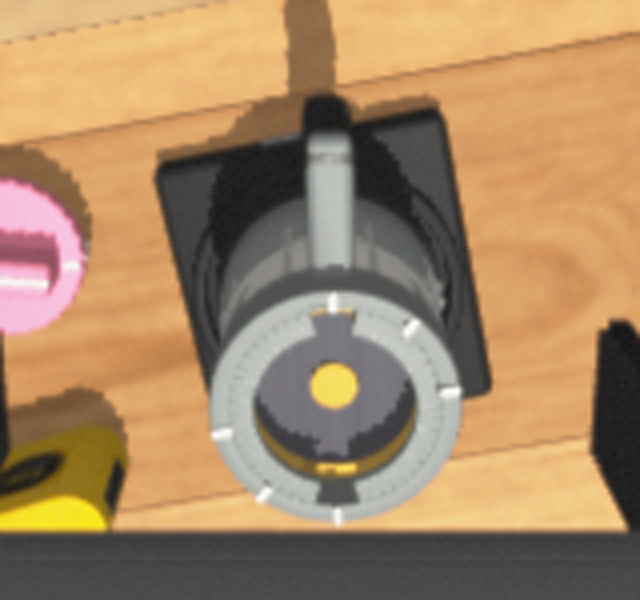

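The crop shows the slot ridges at (333,302) and (338,516) and the handle arm at (330,150)–(331,270). I'll turn these into the lamp's axis and yaw.

```bash
python3 - <<'E'
from h import *
z=np.load("w2.npz");T,K=z["T"],z["K"]
f=lambda u,v,h:atz(T,K,240+(u+.5)/4-.5,150+(v+.5)/4-.5,h)
a,b=f(333,302,.14),f(338,516,.14);print(a,b,(a+b)/2,np.linalg.norm(a-b),np.degrees(np.arctan2(*(b-a)[1::-1])))
e,g=f(331,140,.126),f(331,270,.126);print(e,g,np.degrees(np.arctan2(*(g-e)[1::-1])))
c=np.array([.6585,.1305]);yaw=np.radians(-9.5);h=c-.082*np.array([np.cos(yaw),np.sin(yaw)]);print(h)
go(*h,.12,170.5);go(*h,.076,170.5)
E
```

```text
[0.62208091 0.13674403 0.14      ] [0.69830179 0.12503994 0.14      ] [0.66019135 0.13089198 0.14      ] 0.07711425460425574 -8.729857673664851
[0.57277094 0.14508511 0.126     ] [0.61609483 0.13743582 0.126     ] -10.012974002898897
[0.57762458 0.1440339 ]
shift [-0.0151  0.006   0.2134] turn [-0.09 -0.07 -1.33]
shift [-0.0151  0.0061  0.2574] turn [-0.09 -0.07 -1.33]
```

```bash
python3 -m crank '[[-0.016,0.006,0.05,0,0,-1.2,0.06],[-0.016,0.006,0.1,0,0,-1.2,0.06],[-0.016,0.006,0.15,0,0,-1.2,0.06],[-0.016,0.006,0.19,0,0,-1.2,0.06],[-0.016,0.006,0.22,0,0,-1.2,0.06]]' && python3 -m crank '[[0,0,0.02,0,0,0,0.06],[0,0,0.037,0,0,0,0.06],[0,0,0.037,0,0,0,0.03]]' && python3 -m crank '[[0,0,0,0,0,0,0.01],[0,0,0,0,0,0,0.01],[0,0,0,0,0,0,0.01],[0,0,0,0,0,0,0.01],[0,0,0,0,0,0,0.01]]' 60
python3 - <<'E'
from h import *
go(.5785,.1435,.076,170.5)
E
```

```text
time: 2.2
ee_pos: [0.5747, 0.1484, 0.1103]
ee_rot: [-179.9, -0.3, 170.6]
wrist_force: [-0.4, -1.5, -0.3]
grip_width: 0.0615
gripper_force: 0.0
time: 2.5
ee_pos: [0.5751, 0.1481, 0.0746]
ee_rot: [-179.9, -0.3, 170.6]
wrist_force: [-1.3, -0.4, 0.5]
grip_width: 0.0561
gripper_force: 0.0
time: 3.0
ee_pos: [0.5779, 0.1475, 0.0785]
ee_rot: [-180.0, 0.1, 170.6]
wrist_force: [-2.1, -4.4, 4.7]
grip_width: 0.0177
gripper_force: 60.1
shift [-0.0013 -0.0039  0.0025] turn [-0.02  0.06  0.11]
```

```bash
python3 -m crank '[[0,0,-0.01,0,0,0,0.01],[0,0,-0.02,0,0,0,0.01],[0,0,-0.03,0,0,0,0.01],[0,0,-0.045,0,0,0,0.01],[0,0,-0.06,0,0,0,0.01]]' 60 && python3 -m crank '[[0,0,-0.02,0,0,0,0.01],[0,0,-0.04,0,0,0,0.01],[0,0,-0.04,0,0,0,0.01]]' 60
python3 - <<'E'
from h import *
im,d,T,K=shot("side","side1");P=cloud(d,T,K)
cv2.imwrite("pics/side1c.png",cv2.resize(im[40:240,240:480],(720,600))[:,:,::-1])
go(.6,.0,.175,170)
E
```

```text
time: 3.5
ee_pos: [0.5773, 0.1478, 0.1388]
ee_rot: [-180.0, -0.0, 170.6]
wrist_force: [0.2, -1.1, -6.7]
grip_width: 0.0179
gripper_force: 60.0
time: 3.8
ee_pos: [0.5802, 0.1483, 0.183]
ee_rot: [179.8, 0.5, 170.6]
wrist_force: [0.9, -0.4, -4.8]
grip_width: 0.0176
gripper_force: 60.0
shift [-0.0448 -0.1427  0.0057] turn [0.1  0.29 0.61]
```

View pics/side1c.png

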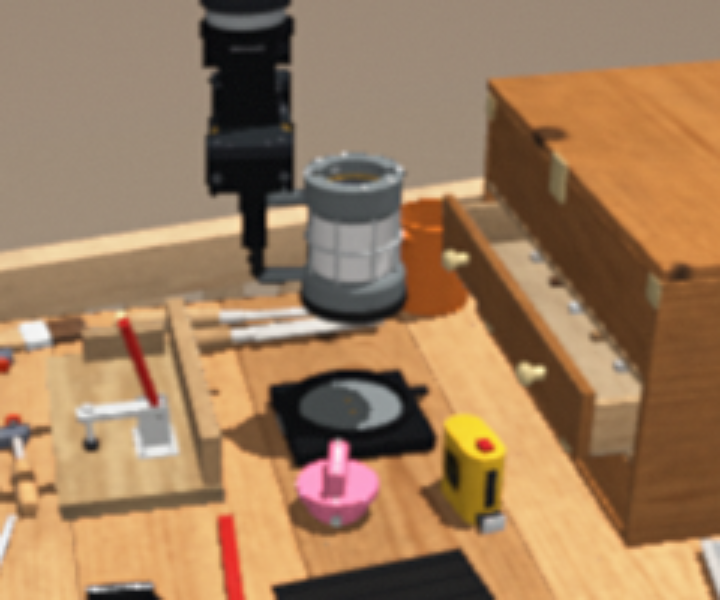

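The lamp hangs upright in the gripper and the charger is empty. Next is its offset from the tool.

```bash
python3 - <<'E'
from h import *
im,d,T,K=shot("wrist","w3");P=cloud(d,T,K);p,r=tool();print(p)
c=near(P,[.66,.135],.07,.22,.27);zz=np.median(c[:,2]);h=np.histogram(c[:,2],np.arange(.22,.27,.003));zt=h[1][h[0].argmax()];print(h[0],zt)
c=c[abs(c[:,2]-zt-.0015)<.005]
A=np.c_[c[:,:2],np.ones(len(c))];print("tilt dz/dx,dy",np.linalg.lstsq(A,c[:,2],rcond=None)[0])
c0,_=circ(c);print(c0,_,np.median(c[:,2]),"offset",c0-p[:2], "yaw",np.degrees(np.arctan2(*(c0-p[:2])[::-1])))
t=np.array([.635,-.163])-(c0-p[:2]);go(*t,p[2],arm.get_state()["ee_rot"][2])
E
```

```text
[0.57781829 0.14787025 0.17862766]
[  0  72 675 137   0   0   0   0   0   0   0   0   0   0   0   0] 0.226
tilt dz/dx,dy [-0.02927169  0.01163212  0.24390437]
[0.59877583 0.14343208] 0.006482869049891679 0.22830228280683443 offset [ 0.02095754 -0.00443817] yaw -11.95686093498325
shift [-0.0857 -0.2964 -0.    ] turn [0.03 0.09 0.  ]
```

```bash
python3 - <<'E'
from h import *
for n in("side","top"):
    im,d,T,K=shot(n,n+"2");P=cloud(d,T,K);p,r=tool()
    c=near(P,[.662,.135],.05,.234,.255)
    if len(c)<30: print(n,len(c));continue
    c=c[abs(c[:,2]-np.median(c[:,2]))<.006];c0,_=circ(c);A=np.c_[c[:,:2],np.ones(len(c))]
    print(n,len(c),c0,_,np.median(c[:,2]),"tilt",np.linalg.lstsq(A,c[:,2],rcond=None)[0][:2],"tcp",p)
E
```

```text
side 275 [0.65922291 0.1297347 ] 0.035781531447765275 0.23768496871149708 tilt [-0.00167913  0.00619622] tcp [0.57698564 0.14775397 0.17716138]
top 298 [0.66065774 0.12996373] 0.033952030451016996 0.23761986781248556 tilt [-0.00112141 -0.0002645 ] tcp [0.57656711 0.1476916  0.17632516]
```

```bash
python3 -m crank '[[-0.001,-0.01,0,0,0,0,0.01],[-0.003,-0.03,0,0,0,0,0.01],[-0.005,-0.06,0,0,0,0,0.01],[-0.007,-0.09,0,0,0,0,0.01],[-0.01,-0.12,0,0,0,0,0.01]]' 60 && python3 -m crank '[[-0.002,-0.03,0,0,0,0,0.01],[-0.005,-0.06,0,0,0,0,0.01],[-0.007,-0.09,0,0,0,0,0.01],[-0.01,-0.12,0,0,0,0,0.01],[-0.012,-0.145,0,0,0,0,0.01]]' 60 && python3 -m crank '[[-0.001,-0.015,0,0,0,0,0.01],[-0.002,-0.023,0,0,0,0,0.01],[-0.002,-0.028,0,0,0,0,0.01],[-0.002,-0.028,0,0,0,0,0.01]]' 60
python3 - <<'E'
from h import *
for n in("side","top"):
    im,d,T,K=shot(n,n+"3");P=cloud(d,T,K);p,r=tool()
    c=near(P,[.635,-.163],.055,.234,.255)
    if len(c)<30: print(n,len(c));continue
    c=c[abs(c[:,2]-np.median(c[:,2]))<.006];c0,_=circ(c);A=np.c_[c[:,:2],np.ones(len(c))]
    print(n,len(c),c0,_,np.median(c[:,2]),"tilt",np.linalg.lstsq(A,c[:,2],rcond=None)[0][:2],"tcp",p)
E
```

```text
time: 4.5
ee_pos: [0.5667, 0.0261, 0.1764]
ee_rot: [-179.9, -0.1, 170.6]
wrist_force: [0.4, -0.7, -6.5]
grip_width: 0.0177
gripper_force: 60.0
time: 5.0
ee_pos: [0.5547, -0.1194, 0.1765]
ee_rot: [-179.9, -0.1, 170.6]
wrist_force: [0.0, 0.7, -6.6]
grip_width: 0.0176
gripper_force: 60.0
time: 5.4
ee_pos: [0.5533, -0.1451, 0.1774]
ee_rot: [180.0, -0.0, 170.6]
wrist_force: [-0.4, 0.1, -6.4]
grip_width: 0.0178
gripper_force: 60.0
side 464 [ 0.63496482 -0.16250913] 0.03569243779987015 0.23705199892504925 tilt [-0.0014269   0.00109242] tcp [ 0.55337571 -0.14459646  0.17749923]
top 46 [ 0.66211937 -0.16880032] 0.014312940956836013 0.23880885408100483 tilt [-0.06391362  0.03248338] tcp [ 0.55341526 -0.14437405  0.17754658]
```

```bash
python3 -m crank '[[0,0,0.03,0,0,0,0.01],[0,0,0.06,0,0,0,0.01],[0,0,0.085,0,0,0,0.01],[0,0,0.1,0,0,0,0.01],[0,0,0.105,0,0,0,0.01]]' 60 && python3 -m crank '[[0,0,0.002,0,0,0,0.01],[0,0,0.004,0,0,0,0.01],[0,0,0.006,0,0,0,0.01],[0,0,0.008,0,0,0,0.01],[0,0,0.008,0,0,0,0.01]]' 60
```

```text
time: 6.0
ee_pos: [0.5522, -0.144, 0.0706]
ee_rot: [180.0, -0.2, 170.7]
wrist_force: [-0.9, 0.4, -6.1]
grip_width: 0.0175
gripper_force: 60.0
time: 6.5
ee_pos: [0.5535, -0.1453, 0.0649]
ee_rot: [-180.0, 0.0, 170.6]
wrist_force: [-0.7, -0.1, -6.2]
grip_width: 0.0177
gripper_force: 60.0
```

```bash
python3 -m crank '[[0,0,0.001,0,0,0,0.01],[0,0,0.002,0,0,0,0.01],[0,0,0.002,0,0,0,0.01]]' 60 && python3 -m crank '[[0,0,0.001,0,0,0,0.01],[0,0,0.001,0,0,0,0.01]]' 60&& python3 -m crank '[[0,0,0.001,0,0,0,0.01],[0,0,0.001,0,0,0,0.01]]' 60
```

```text
time: 6.8
ee_pos: [0.5535, -0.1453, 0.0628]
ee_rot: [-180.0, 0.0, 170.6]
wrist_force: [-0.2, 0.2, -6.0]
grip_width: 0.0177
gripper_force: 60.0
time: 7.0
ee_pos: [0.5536, -0.1453, 0.0626]
ee_rot: [-180.0, 0.0, 170.6]
wrist_force: [-4.3, 1.0, 1.2]
grip_width: 0.0178
gripper_force: 60.0
time: 7.2
ee_pos: [0.5536, -0.1453, 0.0626]
ee_rot: [-180.0, 0.0, 170.6]
wrist_force: [-8.3, 1.4, 6.0]
grip_width: 0.0174
gripper_force: 60.0
```

```bash
python3 -m crank '[[0,0,-0.001,0,0,0,0.01],[0,0,-0.001,0,0,0,0.01],[0,0,-0.001,0,0,0,0.025]]' 10 && python3 -m crank '[[0,0,0,0,0,0,0.05],[0,0,0,0,0,0,0.06],[0,0,0,0,0,0,0.06],[0,0,-0.03,0,0,0,0.06],[0,0,-0.07,0,0,0,0.06]]' 20 && python3 -m crank '[[0,0,-0.05,0,0,0,0.06],[0,0,-0.1,0,0,0,0.06],[0,0,-0.15,0,0,0,0.06],[0,0,-0.19,0,0,0,0.06],[0,0,-0.19,0,0,0,0.06]]'
python3 - <<'E'
from h import *
for n in("side","top","wrist"):
    im,d,T,K=shot(n,n+"4");P=cloud(d,T,K);p,r=tool()
    c=near(P,[.635,-.163],.06,.118,.132)
    if len(c)<30: print(n,len(c));continue
    c=c[abs(c[:,2]-np.median(c[:,2]))<.004];c0,_=circ(c);A=np.c_[c[:,:2],np.ones(len(c))]
    print(n,len(c),c0,_,np.median(c[:,2]),"tilt",np.linalg.lstsq(A,c[:,2],rcond=None)[0][:2],"tcp",p)
a=np.load("wrist4.npz")["im"];b=np.load("side4.npz")["im"]
cv2.imwrite("pics/w4c.png",np.hstack([cv2.resize(a[100:300,200:400],(400,400),interpolation=2),cv2.resize(b[160:310,280:430],(400,400),interpolation=2)])[:,:,::-1])
E
```

```text
time: 7.5
ee_pos: [0.5548, -0.1456, 0.0626]
ee_rot: [-180.0, 0.2, 170.6]
wrist_force: [1.0, 0.4, -0.0]
grip_width: 0.0218
gripper_force: 0.0
time: 8.0
ee_pos: [0.5515, -0.1444, 0.1295]
ee_rot: [179.9, -0.3, 170.6]
wrist_force: [0.5, 0.1, 0.4]
grip_width: 0.0577
gripper_force: 0.0
time: 8.5
ee_pos: [0.5561, -0.146, 0.3305]
ee_rot: [-179.9, 0.8, 170.6]
wrist_force: [-0.2, -0.5, -0.3]
grip_width: 0.0599
gripper_force: 0.0
side 484 [ 0.63511653 -0.16293931] 0.035439842574589854 0.12229567863437973 tilt [0.00241399 0.00431876] tcp [ 0.55504    -0.14565204  0.32642681]
top 13
wrist 1657 [ 0.63461599 -0.1606734 ] 0.03542917453416894 0.12421931522688101 tilt [ 0.00020173 -0.00151273] tcp [ 0.55322094 -0.1450616   0.32096669]
```

View pics/w4c.png

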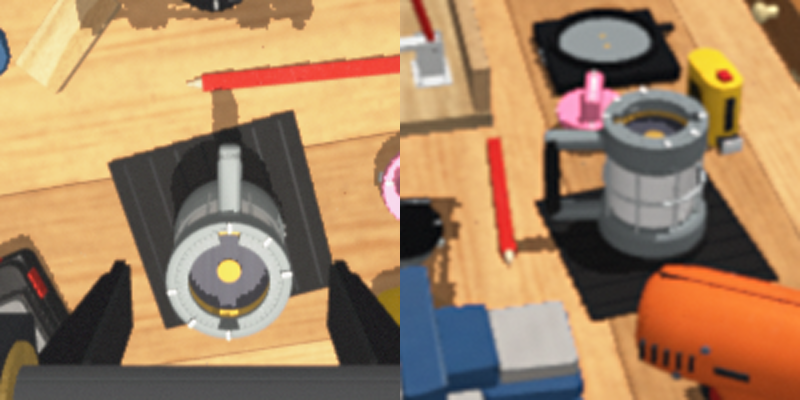

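The lamp stands upright in the middle of the mat and is released. The slot ridges are at crop (230,210) and (228,335). Now for the cap.

```bash
python3 - <<'E'
from h import *
z=np.load("wrist4.npz");T,K=z["T"],z["K"]
f=lambda u,v,h:atz(T,K,200+(u+.5)/2-.5,100+(v+.5)/2-.5,h)
a,b=f(230,210,.124),f(228,335,.124);print(a,b,(a+b)/2,np.degrees(np.arctan2(*(b-a)[1::-1])))
a,b=f(230,150,.11),f(230,205,.11);print(np.degrees(np.arctan2(*(b-a)[1::-1])))
print(arm.get_state()["joint_positions"]);go(.38,-.138,.28,174.5)
E
```

```text
[ 0.58633254 -0.1516939   0.124     ] [ 0.6737373  -0.16745023  0.124     ] [ 0.63003492 -0.15957206  0.124     ] -10.218874740457236
-9.341393266475682
[-2.00729217e+01 -5.32857369e+00  9.70231960e+01  4.73277296e-03
  8.83369598e+01 -1.00687885e+02]
shift [ 0.172  -0.0213  0.0411] turn [ 0.01 -0.03 -3.89]
```

```bash
python3 -m crank '[[0.04,-0.005,0.01,0,0,-1,0.06],[0.08,-0.01,0.02,0,0,-2,0.06],[0.12,-0.015,0.03,0,0,-3,0.06],[0.155,-0.019,0.04,0,0,-3.9,0.06],[0.172,-0.021,0.041,0,0,-3.9,0.06]]' && python3 -m crank '[[0,0,0,0,0,0,0.06],[0,0,0,0,0,0,0.06]]'
python3 - <<'E'
from h import *
im,d,T,K=shot("wrist","w5");P=cloud(d,T,K);p,r=tool();print(p)
k=near(P,[.43,-.138],.05,.045,.062);w,v=np.linalg.eigh(np.cov(k[:,:2].T));print("bar",len(k),np.median(k,0),(k.min(0)+k.max(0))/2,np.degrees(np.arctan2(v[1,1],v[0,1])), cv2.minAreaRect((k[:,:2]*1000).astype(np.float32)))
k=near(P,[.43,-.138],.05,.022,.036);print("disc",circ(k),(k.min(0)+k.max(0))/2,np.median(k,0))
u=T.copy();q=np.linalg.inv(T)@np.array([.43,-.138,.05,1]);uu=int(K[0,0]*q[0]/q[2]+K[0,2]);vv=int(K[1,1]*q[1]/q[2]+K[1,2]);print(uu,vv)
x0,y0=uu-75,vv-75;cv2.imwrite("pics/w5c.png",cv2.resize(im[y0:y0+150,x0:x0+150],(600,600),interpolation=2)[:,:,::-1]);print(x0,y0)
E
```

```text
time: 9.15
ee_pos: [0.3769, -0.1368, 0.2762]
ee_rot: [179.9, -0.4, 174.5]
wrist_force: [0.3, -0.5, -0.2]
grip_width: 0.0599
gripper_force: 0.0
time: 9.35
ee_pos: [0.3801, -0.1377, 0.2793]
ee_rot: [180.0, -0.1, 174.5]
wrist_force: [-0.4, -0.0, 1.0]
grip_width: 0.06
gripper_force: 0.0
[ 0.38049881 -0.13774424  0.27972125]
bar 383 [ 0.42737115 -0.13853474  0.05410125] [ 0.42839622 -0.13864594  0.05148339] 174.84394509434017 ((428.5939636230469, -138.5220489501953), (14.022005081176758, 48.53915023803711), 84.55025482177734)
disc (array([ 0.42786122, -0.13867151]), np.float64(0.025742953486602247)) [ 0.42934523 -0.13852182  0.02878668] [ 0.42582031 -0.13858296  0.03043164]
318 210
243 135
```

View pics/w5c.png

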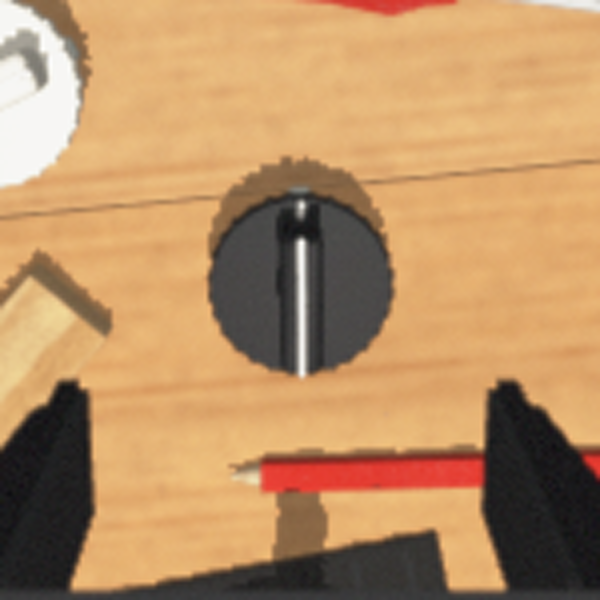

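The cap's bar is at crop (301,285), running vertically, so it's aligned with the tool.

```bash
python3 - <<'E'
from h import *
go(.4285,-.1385,.036,174.6)
E
```

```text
shift [-0.0481  0.0037  0.2437] turn [ 0.04 -0.07 -0.09]
```

```bash
python3 -m crank '[[-0.024,0.002,0.05,0,0,0,0.06],[-0.048,0.004,0.1,0,0,0,0.06],[-0.048,0.004,0.15,0,0,0,0.06],[-0.048,0.004,0.19,0,0,0,0.06],[-0.048,0.004,0.22,0,0,0,0.06]]' && python3 -m crank '[[0,0,0.01,0,0,0,0.06],[0,0,0.018,0,0,0,0.06],[0,0,0.021,0,0,0,0.06],[0,0,0.021,0,0,0,0.06]]'
```

```text
time: 9.9
ee_pos: [0.4268, -0.137, 0.0558]
ee_rot: [179.9, -0.4, 174.6]
wrist_force: [0.0, -0.8, 0.5]
grip_width: 0.0601
gripper_force: 0.0
time: 10.3
ee_pos: [0.4297, -0.139, 0.041]
ee_rot: [-180.0, 0.1, 174.5]
wrist_force: [-0.4, -0.4, -1.4]
grip_width: 0.0598
gripper_force: 0.0
```

```bash
python3 -m crank '[[0,0,0.003,0,0,0,0.06],[0,0,0.005,0,0,0,0.06],[0,0,0.006,0,0,0,0.06],[0,0,0.006,0,0,0,0.06]]' && python3 -m crank '[[0,0,0,0,0,0,0.03],[0,0,0,0,0,0,0.015],[0,0,0,0,0,0,0.01],[0,0,0,0,0,0,0.01],[0,0,0,0,0,0,0.01]]' 10 && python3 -m crank '[[0,0,0,0,0,0,0.01],[0,0,0,0,0,0,0.01]]' 50
```

```text
time: 10.7
ee_pos: [0.4284, -0.1385, 0.0338]
ee_rot: [-180.0, 0.0, 174.5]
wrist_force: [-0.2, -0.5, 0.1]
grip_width: 0.0603
gripper_force: 0.0
time: 11.2
ee_pos: [0.4284, -0.1384, 0.0337]
ee_rot: [-180.0, 0.0, 174.5]
wrist_force: [-0.1, -0.0, 0.7]
grip_width: 0.0255
gripper_force: 0.0
time: 11.4
ee_pos: [0.4284, -0.1384, 0.0336]
ee_rot: [180.0, -0.0, 174.5]
wrist_force: [0.2, -0.6, 0.1]
grip_width: 0.015
gripper_force: 50.0
```

```bash
python3 -m crank '[[0,0,-0.02,0,0,0,0.01],[0,0,-0.06,0,0,0,0.01],[0,0,-0.105,0,0,0,0.01],[0,0,-0.15,0,0,0,0.01],[0,0,-0.165,0,0,0,0.01]]' 50 && python3 -m crank '[[0,0,0,0,0,0,0.01],[0,0,0,0,0,0,0.01]]' 50
python3 - <<'E'
from h import *
go(.6345,-.160,.2,170.6)
E
```

```text
time: 11.9
ee_pos: [0.4307, -0.1395, 0.2042]
ee_rot: [-179.8, 0.5, 174.5]
wrist_force: [1.4, 0.1, -0.9]
grip_width: 0.0145
gripper_force: 50.0
time: 12.1
ee_pos: [0.4276, -0.138, 0.1967]
ee_rot: [179.9, -0.1, 174.5]
wrist_force: [-0.2, 0.2, -0.8]
grip_width: 0.0148
gripper_force: 50.0
shift [-0.2081 -0.0021 -0.0038] turn [ 0.05 -0.15  3.91]
```

```bash
python3 -m crank '[[-0.03,0,0,0,0,1,0.01],[-0.07,-0.001,0,0,0,2,0.01],[-0.11,-0.001,0,0,0,3,0.01],[-0.15,-0.002,0,0,0,3.9,0.01],[-0.19,-0.002,0,0,0,3.9,0.01]]' 50 && python3 -m crank '[[-0.013,0,0,0,0,0,0.01],[-0.018,0,0,0,0,0,0.01],[-0.018,0,0,0,0,0,0.01],[-0.018,0,0,0,0,0,0.01]]' 50
python3 - <<'E'
from h import *
s=arm.get_state();print(s["ee_pos"],s["ee_rot"]);go(.6345,-.160,.2,170.6)
im,d,T,K=shot("side","side6");P=cloud(d,T,K)
h=near(P,[.635,-.16],.06,.10,.28);H=np.histogram(h[:,2],np.arange(.1,.28,.005));print([(round(b,3),int(a)) for a,b in zip(*H)])
c=near(P,[.635,-.16],.06,.119,.128);print("collar",len(c),circ(c),np.median(c,0))
k=near(P,[.635,-.16],.045,.182,.199);print("disc",len(k),k.min(0),k.max(0),circ(k))
x=near(P,[.635,-.16],.045,.16,.185);print("plug",len(x),x.min(0),x.max(0),circ(x))
cv2.imwrite("pics/s6c.png",cv2.resize(im[60:260,290:450],(480,600),interpolation=2)[:,:,::-1])
E
```

```text
time: 12.6
ee_pos: [0.6171, -0.1582, 0.1939]
ee_rot: [179.9, -0.4, 170.6]
wrist_force: [-0.3, -0.3, 0.4]
grip_width: 0.0141
gripper_force: 50.0
time: 13.0
ee_pos: [0.6337, -0.1612, 0.1969]
ee_rot: [180.0, -0.2, 170.6]
wrist_force: [-0.0, -0.4, -0.2]
grip_width: 0.0149
gripper_force: 50.0
[ 0.63369554 -0.16124486  0.19694779] [ 1.79975181e+02 -1.71569659e-01  1.70603095e+02]
shift [-0.0006  0.0014 -0.0031] turn [ 0.02 -0.17  0.  ]
[(np.float64(0.1), 219), (np.float64(0.105), 196), (np.float64(0.11), 110), (np.float64(0.115), 111), (np.float64(0.12), 426), (np.float64(0.125), 12), (np.float64(0.13), 0), (np.float64(0.135), 0), (np.float64(0.14), 0), (np.float64(0.145), 0), (np.float64(0.15), 0), (np.float64(0.155), 0), (np.float64(0.16), 4), (np.float64(0.165), 28), (np.float64(0.17), 66), (np.float64(0.175), 19), (np.float64(0.18), 31), (np.float64(0.185), 71), (np.float64(0.19), 262), (np.float64(0.195), 48), (np.float64(0.2), 52), (np.float64(0.205), 45), (np.float64(0.21), 54), (np.float64(0.215), 72), (np.float64(0.22), 29), (np.float64(0.225), 26), (np.float64(0.23), 27), (np.float64(0.235), 14), (np.float64(0.24), 0), (np.float64(0.245), 0), (np.float64(0.25), 0), (np.float64(0.255), 0), (np.float64(0.26), 0), (np.float64(0.265), 0), (np.float64(0.27), 0)]
collar 467 (array([ 0.63540278, -0.16290939]), np.float64(0.03536783359847378)) [ 0.63430811 -0.16628559  0.12244422]
disc 401 [ 0.60051968 -0.19836585  0.18212152] [ 0.66868045 -0.13761965  0.19895063] (array([ 0.63317851, -0.1683684 ]), np.float64(0.024408357549737213))
plug 148 [ 0.60155759 -0.19585992  0.16200035] [ 0.66618661 -0.15340263  0.18499699] (array([ 0.63465826, -0.1632622 ]), np.float64(0.026494123528158862))
```

View pics/s6c.png

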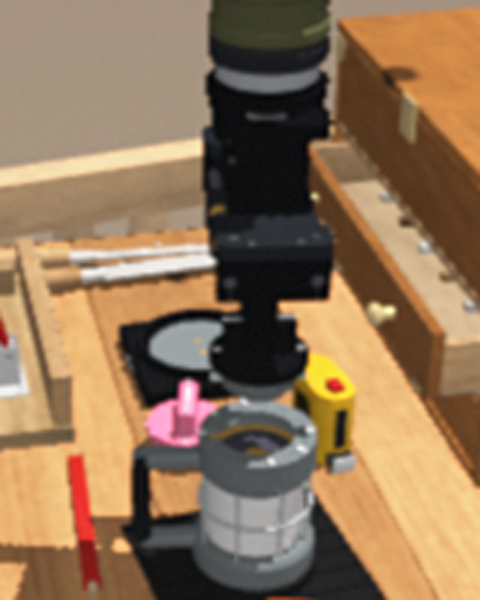

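The cap hangs upright above the socket, at side-crop (258,355) over (262,440). I'll compare disc and collar rims in this same view.

```bash
python3 - <<'E'
from h import *
from scipy.optimize import least_squares
print(arm.get_state()["ee_pos"])
z=np.load("side6.npz");P=cloud(z["d"],z["T"],z["K"])
def rim(z0,z1,r,c=np.array([.635,-.162])):
    q=near(P,c,r+.01,z0,z1);b=[]
    a=np.arctan2(q[:,1]-c[1],q[:,0]-c[0])
    for t in np.radians(np.arange(-170,-9,10)):   # camera-facing edge
        m=q[abs(a-t)<np.radians(5)]
        if len(m)>1: b.append(m[np.argmax(np.hypot(*(m[:,:2]-c).T))][:2])
    b=np.array(b);s=least_squares(lambda p:np.hypot(*(b-p).T)-r,c,loss="soft_l1",f_scale=.001);print(len(b),s.x.round(4),np.std(s.fun).round(4))
rim(.117,.127,.042);rim(.180,.196,.0335);rim(.185,.196,.0335)
E
```

```text
[ 0.63385455 -0.16132389  0.19767096]
17 [ 0.6349 -0.162 ] 0.0009
17 [ 0.6345 -0.1642] 0.0006
17 [ 0.6345 -0.1642] 0.0006
```

```bash
python3 -m crank '[[0,0.002,0.01,0,0,0,0.01],[0,0.002,0.025,0,0,0,0.01],[0,0.002,0.034,0,0,0,0.01],[0,0.002,0.034,0,0,0,0.01]]' 50 && python3 -m crank '[[0,0,0.003,0,0,0,0.01],[0,0,0.006,0,0,0,0.01],[0,0,0.009,0,0,0,0.01],[0,0,0.009,0,0,0,0.01]]' 50 && python3 -m crank '[[0,0,0.002,0,0,0,0.01],[0,0,0.004,0,0,0,0.01],[0,0,0.004,0,0,0,0.01]]' 50
```

```text
time: 13.45
ee_pos: [0.6336, -0.159, 0.1614]
ee_rot: [180.0, -0.3, 170.6]
wrist_force: [0.2, -0.7, -0.7]
grip_width: 0.0146
gripper_force: 50.0
time: 13.85
ee_pos: [0.6353, -0.1595, 0.1554]
ee_rot: [180.0, -0.0, 170.6]
wrist_force: [-0.8, 0.4, -2.2]
grip_width: 0.0147
gripper_force: 50.0
time: 14.15
ee_pos: [0.6353, -0.1595, 0.1513]
ee_rot: [180.0, -0.0, 170.6]
wrist_force: [0.2, -0.3, -0.1]
grip_width: 0.0147
gripper_force: 50.0
```

```bash
python3 -m crank '[[0,0,0.002,0,0,0,0.01],[0,0,0.004,0,0,0,0.01],[0,0,0.004,0,0,0,0.01]]' 50 && python3 -m crank '[[0,0,0.002,0,0,0,0.01],[0,0,0.004,0,0,0,0.01],[0,0,0.004,0,0,0,0.01]]' 50
```

```text
time: 14.45
ee_pos: [0.6352, -0.1595, 0.1472]
ee_rot: [180.0, -0.0, 170.6]
wrist_force: [0.2, -0.4, -0.7]
grip_width: 0.0144
gripper_force: 50.0
time: 14.75
ee_pos: [0.6352, -0.1595, 0.1431]
ee_rot: [180.0, -0.0, 170.6]
wrist_force: [0.9, 0.1, -1.4]
grip_width: 0.0147
gripper_force: 50.0
```

```bash
python3 -m crank '[[0,0,0.002,0,0,0,0.01],[0,0,0.004,0,0,0,0.01],[0,0,0.004,0,0,0,0.01]]' 50 && python3 -m crank '[[0,0,0.001,0,0,0,0.01],[0,0,0.002,0,0,0,0.01],[0,0,0.002,0,0,0,0.01]]' 50
```

```text
time: 15.05
ee_pos: [0.6352, -0.1595, 0.1392]
ee_rot: [180.0, -0.0, 170.6]
wrist_force: [-0.0, 0.1, -1.0]
grip_width: 0.0148
gripper_force: 50.0
time: 15.35
ee_pos: [0.6355, -0.1596, 0.1377]
ee_rot: [-180.0, 0.0, 170.6]
wrist_force: [-0.3, 1.0, 0.0]
grip_width: 0.0149
gripper_force: 50.0
```

```bash
python3 -m crank '[[0,0,0.001,0,0,0,0.01],[0,0,0.001,0,0,0,0.01]]' 50 && python3 -m crank '[[0,0,0.001,0,0,0,0.01],[0,0,0.001,0,0,0,0.01]]' 50
python3 -c "
from h import *
s=arm.get_state();print(s['ee_pos'],s['wrist_torque'],s['wrist_force'])"
```

```text
time: 15.55
ee_pos: [0.6357, -0.1596, 0.1376]
ee_rot: [-180.0, 0.0, 170.6]
wrist_force: [-1.8, 0.6, 4.6]
grip_width: 0.0147
gripper_force: 50.0
time: 15.75
ee_pos: [0.6358, -0.1596, 0.1376]
ee_rot: [-180.0, 0.0, 170.6]
wrist_force: [-3.8, 0.9, 7.4]
grip_width: 0.0146
gripper_force: 50.0
[ 0.63575278 -0.15964734  0.13761177] [ 0.21232584  0.72894198 -0.00157231] [-3.78130109  0.85189024  7.38082944]
```

```bash
python3 -m crank '[[0,0,-0.001,0,0,3,0.01],[0,0,-0.001,0,0,7,0.01],[0,0,-0.001,0,0,11,0.01],[0,0,-0.001,0,0,15,0.01],[0,0,-0.001,0,0,15,0.01]]' 50
python3 -c "
from h import *
s=arm.get_state();print(s['ee_pos'],s['ee_rot'],s['wrist_torque'],s['wrist_force'])"
```

```text
time: 16.25
ee_pos: [0.6362, -0.1598, 0.1377]
ee_rot: [180.0, 0.1, 155.6]
wrist_force: [0.6, -0.3, 4.1]
grip_width: 0.0143
gripper_force: 50.0
[ 0.63624063 -0.15982347  0.13767296] [1.79980622e+02 1.30870482e-01 1.55618429e+02] [ 0.07695873  0.04821349 -0.02746975] [ 0.62043671 -0.26363093  4.1488239 ]
```

```bash
python3 -m crank '[[0,0,0,0,0,5,0.01],[0,0,0,0,0,10,0.01],[0,0,0,0,0,15,0.01],[0,0,0,0,0,20,0.01],[0,0,0,0,0,20,0.01]]' 50 && python3 -m crank '[[0,0,0,0,0,3,0.01],[0,0,0,0,0,5,0.01],[0,0,0,0,0,5,0.01],[0,0,0,0,0,5,0.01]]' 50
python3 - <<'E'
from h import *
s=arm.get_state();print(s['ee_pos'],s['ee_rot'],s['wrist_torque'],s['wrist_force'])
im,d,T,K=shot("side","side7");P=cloud(d,T,K)
im2,*_=shot("wrist","w7");im3,*_=shot("top","top7")
c=near(P,[.635,-.16],.06,.119,.128);print(circ(c))
cv2.imwrite("pics/f7.png",np.hstack([cv2.resize(im[150:300,290:440],(400,400),interpolation=2),cv2.resize(im2[100:300,220:420],(400,400),interpolation=2)])[:,:,::-1])
E
```

```text
time: 16.75
ee_pos: [0.6362, -0.1598, 0.1377]
ee_rot: [179.9, 0.1, 135.7]
wrist_force: [0.9, -0.2, 4.2]
grip_width: 0.0148
gripper_force: 50.0
time: 17.15
ee_pos: [0.6362, -0.1599, 0.1377]
ee_rot: [179.9, 0.1, 130.8]
wrist_force: [0.7, 0.1, 4.8]
grip_width: 0.0147
gripper_force: 50.0
[ 0.63616759 -0.15985195  0.13765137] [1.79939903e+02 1.08813727e-01 1.30789831e+02] [-0.13679768  0.00412326  0.02348685] [0.65625989 0.12540341 4.77116042]
(array([ 0.63586421, -0.16139735]), np.float64(0.037674904539567323))
```

View pics/f7.png

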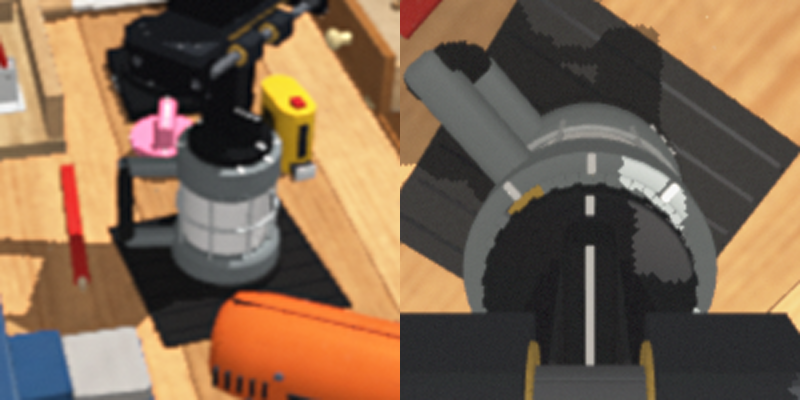

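The cap's white line (x≈590) points at the middle ridge (591,163), so it is at half-way. I'll check whether the lamp is lit and holding before handing in.

```bash
python3 - <<'E'
from h import *
for n in("side4","side6","side7"):
    z=np.load(n+".npz");im=z["im"];P=cloud(z["d"],z["T"],z["K"])
    m=(np.hypot(P[...,0]-.635,P[...,1]+.162)<.05)&(P[...,2]>.05)&(P[...,2]<.08);print(n,m.sum(),im[m].mean(0).round(1),np.percentile(im[m],[25,75,95]))
s=arm.get_state();print(s["time"],s["ee_rot"],s["gripper_force"],s["wrist_torque"])
E
```

```text
side4 408 [150.9 149.5 148. ] [139. 162. 177.]
side6 412 [156.  154.6 153.2] [144. 168. 182.]
side7 413 [159.2 157.7 156.2] [147. 171. 185.]
17.3 [1.79939277e+02 1.09239464e-01 1.30789645e+02] 50.00176191329956 [-0.12366569  0.00771884  0.04013218]
```

```bash
python3 -c "
from workcell import arm
print(arm.job_done())"
```

```text
the job is handed in; nothing more can be done
None
```

I handed the job in with the lamp upright in the middle of the mat and the cap fully home, held at half-way in line with the middle ridge; the wrist torque (about 0.04 N m) fits the return spring, but the pictures do not clearly show the lamp lit.

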